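# Unlatch the cool box and set its lid back

## Robot

A 6-joint arm with a two-finger parallel gripper is mounted at the origin on a cart in front of the work surface, level with it; the furniture and walls round the work are solid. World frame = base frame: x ahead of the robot, y to its left, z up, the work surface at z = 0. Lengths are in m, angles in degrees, forces in N, time in s.
With the tool pointing down it reaches from about 0.375 to 0.9 m from the base axis. Payload 3.1 kg.
Tool frame: the origin (TCP) lies at the very end of the fingers, on their centre line; the grasp point (between the pads) lies 19 mm behind it (bot.hold_point_z is the z of the grasp point in the tool frame, in m); z points along the fingers, y is the line along which they close (so a half turn about z gives the same grasp; the last joint's range is limited). The gripper opens to 87 mm and grips with 3 to 60 N. Pads are 19 mm wide; open, the fingers measure 117 mm over their backs; the gripper's body (75 mm by 190 mm) begins 51 mm behind the grasp point.
Start: joints at [64.83, 30.224, 82.088, -0, 67.689, -10.227], TCP at [0.161, 0.604, 0.223] pointing down, gripper open.
Joint ranges: [-176.69, 176.69], [-43.24, 126.21], [12.49, 139.97], [-82, 262], [0, 151.66], [-163.58, 163.58]. Speed limits (degrees/s): [159.86, 159.86, 180, 180, 180, 180].

## Interface

Orientations are given as a 3x3 rotation matrix whose columns are the frame's x, y, z axes.
In Python, from rig import bot, capture, camera_model gives the robot as it stands.
- The arm moves only by the tool apply_moves, never from a script. Its argument "plan" is text: rows parted by semicolons, each of 6 numbers parted by spaces: the shift along the tool's x, y, z in units of 0.05 m (1.0 is 0.05 m), then the turn, a rotation vector about the tool's x, y, z in units of 360 degrees (1.0 is 360 degrees). In form: dx dy dz ax ay az; .... A call has 1 to 10 rows; each row shifts and turns the commanded pose from where the row before left it, along the tool's axes as they then stand; what a row does not reach is not made up. A row lasts 1/12 s, in which the tool goes at most 41.7 mm and 7.16 degrees, less where a joint would pass 70% of its speed; a pose out of reach is approached as far as the arm can. A call with a number of a shift or a turn outside -1 to 1 is refused whole. A call with a gripper value outside its range is refused whole. "gripper" is the gripper command: -1 is shut, 1 is fully open, values between are in proportion, set as the call begins (left out, the last holds). The fingers move at their own pace and stop on an object; the grip force is fixed at half the most. Time passes only in rows, so rows that do not move let the fingers close. It gives the time, the measured TCP pose, the force, the opening and the grip force at its end, in the units of the state.
- bot.read_state(): the state, without advancing time (a new reading comes with each control period).
- capture(name): name is "scene" or "side" or "wrist"; returns the picture (420x560x3 uint8, red, green, blue); there is no depth.
- camera_model(name): a dict with "vertical_fov" (degrees; the focal length in pixels is half the picture's height over the tangent of half this angle, whatever the lens; pixels are square), "cx", "cy" (the principal point, pixels), "dist" ([k1, k2, p1, p2, k3] as OpenCV has them; the pictures are not rectified), "position" and "rotation" of the camera in the world; the wrist camera has in their place "hand_eye" (4x4, takes a point from camera to tool coordinates, whose origin is the TCP and whose axes are the flange's). Camera axes: x right, y down, z forward; pixel columns grow to the right and rows downward; lengths in m; the calibration is good to about 2 mm. A picture is of the moment at which its call begins: read the wrist's pose just before it. camera_model takes no time and is no camera call.
- bot.hand_in(): hands the job in; it is judged then, once.
The state is a dict: "time_s": time; "joint_positions": joint angles; "qvel": joint speeds; "tau": joint torques, N m; "position": TCP position; "tcp_rot": TCP orientation; "force": force on the tool from outside, world axes, zero at the start; "moment": the same for the moment, N m; "opening": opening from 0.0 (shut) to 1.0 (fully open); "grasp_force": force on a finger pad.
Only numpy, scipy, OpenCV 4.12 (cv2) and the standard library are available. Lean on these libraries where they do the work, as an engineer would, in place of code of your own. Each camera call takes 0.05 s, during which the arm holds its last target. There are 200 camera calls.

## Task

Open the cool box: lift the dark paddle handle on its lid to draw the hidden pawl, never hauling hard on the lid while the pawl is still caught, and raise the lid. Then swing the lid back, gently, until it leans against its rubber stops, and leave it resting there with the paddle let go; leave the mug, salt shaker and pepper mill where they stand.

Things in the scene. Friction and masses are not known exactly. Their poses are not given: they have to be found in the camera images.
- cool_box: insulated cool box, dark teal, 180 (x) x 230 (y) x 112 mm without its cream lid, fixed to the worktop; origin: centre of its underside; x from front (paddle side) to back (hinge side), z up. The closed lid's flat top (deck, 186 x 236 x 22 mm) lies 136 mm up
- paddle_grip (a point): where to take the paddle: centre of the dark round roller (18 mm thick, 46 mm long along the box's y, flat ends) that turns freely on the paddle's free front end, 62 mm from the pivot, 73 mm in front of the box's centre, 26 mm above the deck (roller underside 17 mm above it). Pinch the roller's two ends from above, fingers closing along y
- paddle_pivot (a point): the paddle's pivot axis (along the box's y) on the lid, 11 mm in front of the box's centre and 162 mm up when closed, between two dark ears 66 mm wide overall; the paddle itself is 34 mm wide, dark with a red inlay
- lid_hinge (a point): middle of the lid's hinge axis (along the box's y): 112 mm behind the box's centre, 116 mm up. The lid's front edge is 205 mm from it; the lid's underside lies 2 mm below the axis when closed. The grip point moves round it once the lid rises
- paddle (a joint): paddle angle against the lid, rad: 0 at rest, grows as its front end is lifted on a 62 mm arc up and back, end stop 0.95. A spring returns it: 4 N at the grip at first, 7 N at the stop. It draws the hidden pawl in by 15.5 mm per rad; the pawl comes clear of its strike somewhere between 0.4 and 0.8 rad, different on every box, to be felt, not seen
- lid (a joint): lid angle, rad: 0 closed, grows as the front edge rises, 1.57 upright. The stiff hinge holds the lid wherever it is left (4 to 7 N at the front edge move it). Rubber stops behind the hinge take it somewhere between 1.55 and 1.85, different on every box; pushing on, the force near the edge rises by about 2 N per mm. More than 25 N of robot pressure bends the lid
- lid_shell: the cream lid with its hinge arms, latch base and ears (not the paddle), moving with joint lid; origin on the hinge axis, x from front to back of the lid, z out of its outer face. Underside: flat, a 6 mm panel 116 x 172 mm in its middle, and a dark latch case 56 mm wide, 20 mm deep at y = 0; push to one side of that case
- pawl: steel pawl, 30 x 10 mm, hidden under the lid's front at y = 0 of the box; its origin lies at the box's origin while lid and paddle are at rest and moves along the lid's +x as the pawl is drawn in. Until clear, its top catches under the strike in the box's front wall when the lid rises by 1.5 mm; more than 18 N there strains the catch
- mug_a: striped mug, 86 x 120 x 90 mm, to the left of the box; origin under its centre; bystander, leave it standing where it is (30 mm)
- salt_shaker: salt shaker, 44 x 44 x 90 mm, to the left of the box; origin under its centre; bystander, leave it standing where it is (30 mm)
- pepper_mill: wooden pepper mill, 58 x 58 x 190 mm, to the left of the box; origin under its centre; bystander, leave it standing where it is (30 mm)

How it is judged:
By the outcome, as a careful person would: the job done as asked, in the order asked, and still so for the second after the job is handed in, with the robot touching nothing.
It also fails if it takes over 69 s, if anything falls off the work surface, if the arm or the gripper's body presses on something with over 40 N, if the wrist force passes 120 N, or if a joint passes its speed limit or range.

## Working session

There is one attempt and no reset: what is moved stays moved. The work goes in short steps, Python scripts to look and compute and a tool call to move; the robot and the scene stay as the last step left them, time stands still between calls to the robot, and variables do not carry over. Pictures are saved under pics/ and viewed, at most 10 in all, crops included, and the job is handed in when it is done.

Besides the shell and the picture viewer there is one more tool, called after "Emit:" in YAML: its name, and indented under it one key for each argument. apply_moves: Moves the arm, as the interface text tells. Its arguments: {"type":"object","properties":{"plan":{"type":"string"},"gripper":{"type":"number"}},"required":["plan"]}

```bash
mkdir -p pics; ls
python3 - <<'E'
from rig import bot,capture,camera_model
import cv2
for n in("scene","side"):
    cv2.imwrite(f"pics/{n}0.png",cv2.cvtColor(capture(n),cv2.COLOR_RGB2BGR)); print(n,camera_model(n))
print(camera_model("wrist")); s=bot.read_state(); print(s)
E
```

```text
pics
scene {'vertical_fov': 49.2433767501359, 'cx': 278.77641351100874, 'cy': 212.96263771970567, 'dist': array([-0.1062396,  0.       ,  0.       ,  0.       ,  0.       ]), 'position': array([0.11008151, 0.36724269, 0.77767755]), 'rotation': array([[-5.75749555e-01, -6.35514035e-01,  5.14426245e-01],
       [-8.17625760e-01,  4.48090757e-01, -3.61528409e-01],
       [-7.53268214e-04, -6.28757970e-01, -7.77600699e-01]])}
side {'vertical_fov': 54.403634259249415, 'cx': 275.8126998271005, 'cy': 197.06112757578236, 'dist': array([-0.04581844,  0.        ,  0.        ,  0.        ,  0.        ]), 'position': array([ 0.27564106, -0.60740484,  0.61661563]), 'rotation': array([[ 0.93120253, -0.19757523,  0.30631009],
       [-0.36420775, -0.5381128 ,  0.76012323],
       [ 0.01464786, -0.81938919, -0.57305043]])}
{'vertical_fov': 58.76713349761972, 'cx': 282.04406064967475, 'cy': 208.63076606390274, 'dist': array([-0.01837027,  0.        ,  0.        ,  0.        ,  0.        ]), 'hand_eye': array([[-1.24884018e-06, -9.57825050e-01, -2.87352003e-01,
         7.90616709e-02],
       [ 9.999
[... 334 characters left out ...]
, -3.86041876e-04,
        6.76906439e+01, -1.02278474e+01]), 'qvel': array([ 0.04517001, -0.09188437, -0.23849249, -0.04307871, -0.00794626,
        0.05004369]), 'tau': array([-3.74565043e-04, -4.40985310e+01, -1.77150875e+01,  6.34739385e-02,
        5.34393196e-02, -5.22550135e-05]), 'position': array([0.16084369, 0.60325044, 0.22166541]), 'tcp_rot': array([[-9.66185503e-01,  2.57846592e-01, -8.41918813e-04],
       [ 2.57847732e-01,  9.66183877e-01, -1.80622902e-03],
       [ 3.47718387e-04, -1.96223915e-03, -9.99998014e-01]]), 'force': array([0.08484693, 0.15192092, 0.74627359]), 'moment': array([ 0.01469027, -0.01033071, -0.05317423]), 'grasp_force': 0.0, 'opening': 1.003338239073052}
```

View pics/scene0.png

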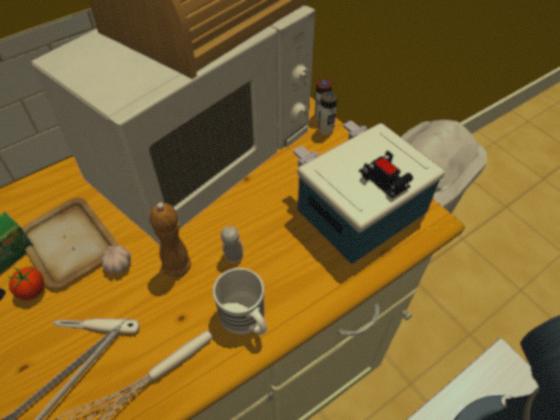

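View pics/side0.png

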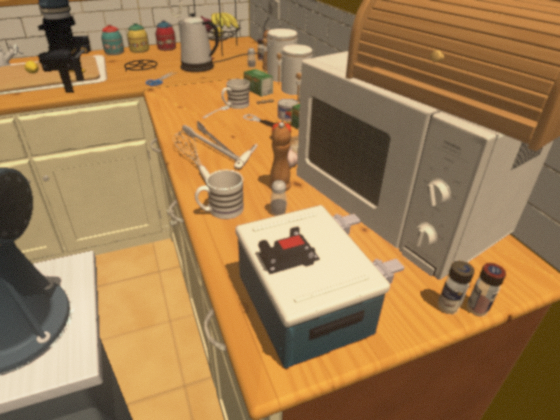

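The scene view shows the box at the right, with lid corners near (300,170), (381,125), (442,172) and (350,222) and the paddle near (385,172). The side view shows the lid at about (240,220)–(385,290). I'll enlarge both.

Run:
```python
import cv2,numpy as np
a=cv2.imread("pics/scene0.png")[110:270,285:455]; b=cv2.imread("pics/side0.png")[200:360,225:415]
f=lambda i:cv2.resize(i,None,fx=2.2,fy=2.2*1.0,interpolation=cv2.INTER_CUBIC)
cv2.imwrite("pics/crop0.png",np.hstack([f(a),f(b)])); print(f(a).shape,f(b).shape)
```

```text
(352, 374, 3) (352, 418, 3)
```

View pics/crop0.png

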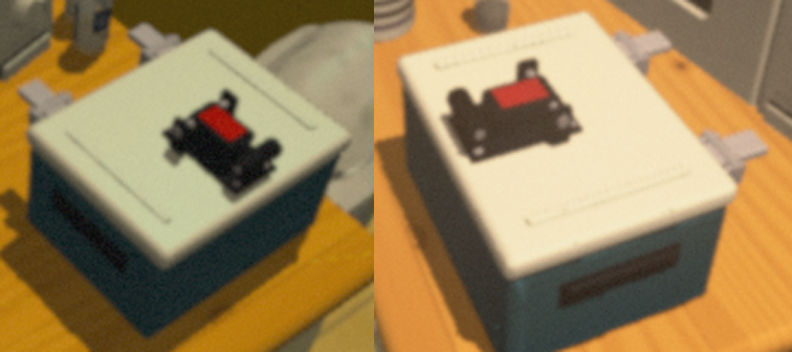

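```bash
cat > h.py <<'E'
import cv2,numpy as np
from rig import bot,capture,camera_model
def K(m):
    f=210/np.tan(np.radians(m["vertical_fov"]/2)); return np.array([[f,0,m["cx"]],[0,f,m["cy"]],[0,0,1]])
def pose(n,st=None):
    m=camera_model(n)
    if n!="wrist": return m,m["rotation"],m["position"]
    H=m["hand_eye"];R=st["tcp_rot"];return m,R@H[:3,:3],R@H[:3,3]+st["position"]
def plane(n,uv,z,st=None):
    m,R,p=pose(n,st); q=cv2.undistortPoints(np.array(uv,float).reshape(-1,1,2),K(m),m["dist"])[:,0]
    d=np.c_[q,np.ones(len(q))]@R.T; return p+d*((z-p[2])/d[:,2])[:,None]
def proj(n,P,st=None):
    m,R,p=pose(n,st); return cv2.projectPoints(((np.array(P)-p)@R).reshape(-1,1,3),np.zeros(3),np.zeros(3),K(m),m["dist"])[0][:,0]
E
python3 - <<'E'
from h import *
from scipy.optimize import least_squares
a=np.array([[36,128],[210,32],[349,136],[168,258]])/2.2+[285,110]  # BL,BR,FR,FL
b=(np.array([[590,15],[735,188],[511,270],[402,63]])-[374,0])/2.2+[225,200]
b_=b
x0=np.array([93,93,-93,-93])/1e3; y0=np.array([118,-118,-118,118])/1e3
print(plane("scene",a,.134).round(3));print(plane("side",b,.134).round(3))
def W(q,P):
    c,s=np.cos(q[2]),np.sin(q[2]); return np.array(P)@np.array([[c,s,0],[-s,c,0],[0,0,1]])+[q[0],q[1],0]
P=np.c_[x0,y0,np.full(4,.133)]
f=lambda q:np.r_[proj("scene",W(q,P))-a,proj("side",W(q,P))-b].ravel()
r=least_squares(f,[.5,-.1,0]);print(r.x,r.fun.round(1))
print(plane("scene",(np.array([[238,182],[272,148]])/2.2+[285,110]),.162),W(r.x,[[-.073,.023,.162],[-.073,-.023,.162]]))
E
```

```text
[[ 0.603 -0.033  0.134]
 [ 0.61  -0.254  0.134]
 [ 0.434 -0.259  0.134]
 [ 0.425 -0.033  0.134]]
[[ 0.61  -0.032  0.134]
 [ 0.613 -0.258  0.134]
 [ 0.434 -0.266  0.134]
 [ 0.43  -0.038  0.134]]
[ 0.52147885 -0.14647805  0.02789667] [-5.6 -0.6  0.3 -2.9  3.2 -0.8 -0.7  0.7 -0.9 -1.3  3.7  1.5 -1.4  1.3
 -3.6 -1.2]
[[ 0.43682195 -0.11475065  0.162     ]
 [ 0.44792231 -0.16583513  0.162     ]] [[ 0.44786572 -0.12552319  0.162     ]
 [ 0.4491488  -0.1715053   0.162     ]]
```

Emit:
apply_moves:
  plan: "0 0 -0.7 0 0 -0.0153;0 0 -0.7 0 0 -0.0153;0 0 -0.7 0 0 -0.0153;-0.266 -0.76 0 0 0 0;-0.266 -0.76 0 0 0 0;-0.266 -0.76 0 0 0 0;-0.266 -0.76 0 0 0 0;-0.266 -0.76 0 0 0 0;-0.266 -0.76 0 0 0 0;-0.266 -0.76 0 0 0 0"
  gripper: 1

```text
time_s: 0.93
position: [0.2613, 0.3386, 0.3273]
tcp_rot: [[-1.0, -0.028, -0.0], [-0.028, 1.0, -0.001], [0.0, -0.001, -1.0]]
force: [1.4, -0.3, 0.8]
opening: 1.001
grasp_force: 0.0
```

Emit:
apply_moves:
  plan: "-0.266 -0.76 0 0 0 0;-0.266 -0.76 0 0 0 0;-0.266 -0.76 0 0 0 0;-0.266 -0.76 0 0 0 0;-0.266 -0.76 0 0 0 0;-0.266 -0.76 0 0 0 0;-0.266 -0.76 0 0 0 0;-0.266 -0.76 0 0 0 0;-0.266 -0.76 0 0 0 0;-0.266 -0.76 0 0 0 0"

```text
time_s: 1.77
position: [0.4048, -0.0376, 0.3275]
tcp_rot: [[-1.0, -0.027, -0.0], [-0.027, 1.0, 0.0], [0.0, 0.0, -1.0]]
force: [1.3, 0.6, 1.2]
opening: 0.999
grasp_force: 0.0
```

Emit:
apply_moves:
  plan: "-0.266 -0.76 0 0 0 0;-0.266 -0.76 0 0 0 0;-0.266 -0.76 0 0 0 0;0 0 0 0 0 0;0 0 0 0 0 0;0 0 0 0 0 0"

```text
time_s: 2.27
position: [0.4472, -0.148, 0.3268]
tcp_rot: [[-1.0, -0.027, -0.002], [-0.027, 1.0, 0.002], [0.002, 0.002, -1.0]]
force: [0.2, 0.7, -0.5]
opening: 1.001
grasp_force: 0.0
```

Run:
```python
from h import *
s=bot.read_state(); im=capture("wrist")
cv2.imwrite("pics/w1.png",cv2.cvtColor(im,cv2.COLOR_RGB2BGR)); np.save("w1.npy",np.r_[s["position"],s["tcp_rot"].ravel()])
print(s["time_s"],s["position"],s["tcp_rot"].round(4),s["joint_positions"].round(1))
print(plane("scene",[[305,138]],0))
```

```text
2.2667 [ 0.4472332  -0.14803436  0.32684208] [[-0.9996 -0.0268 -0.0019]
 [-0.0268  0.9996  0.0017]
 [ 0.0019  0.0017 -1.    ]] [ -32.    11.2   95.     0.    74.  -123.5]
[[ 0.78539251 -0.18854333  0.        ]]
```

View pics/w1.png

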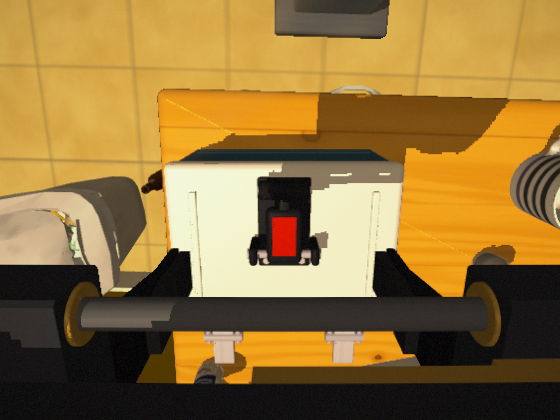

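The wrist view shows the box front at the top. The roller spans about columns 258–312 at row 185, the ears 249–320 at row 255, the lid sides are at columns 165 and 403, and the lid front is at row 162.

Run:
```python
from h import *
v=np.load("w1.npy"); s=dict(position=v[:3],tcp_rot=v[3:].reshape(3,3))
print(plane("wrist",[[258,188],[312,188],[285,178]],.162,s),plane("wrist",[[249,255],[320,255]],.162,s),plane("wrist",[[166,163],[403,163]],.134,s),plane("wrist",[[166,280],[402,280]],.134,s))
im=cv2.imread("pics/w1.png")[150:290,220:350]
cv2.imwrite("pics/w1c.png",cv2.resize(im,None,fx=4,fy=4,interpolation=cv2.INTER_CUBIC))
```

```text
[[ 0.44652174 -0.17087044  0.162     ]
 [ 0.44524632 -0.12237568  0.162     ]
 [ 0.43673864 -0.14689401  0.162     ]] [[ 0.51197745 -0.17885957  0.162     ]
 [ 0.51024123 -0.11152871  0.162     ]] [[ 0.43095172 -0.2607913   0.134     ]
 [ 0.42493982 -0.03371425  0.134     ]] [[ 0.55523783 -0.26855233  0.134     ]
 [ 0.5488734  -0.01984254  0.134     ]]
```

View pics/w1c.png

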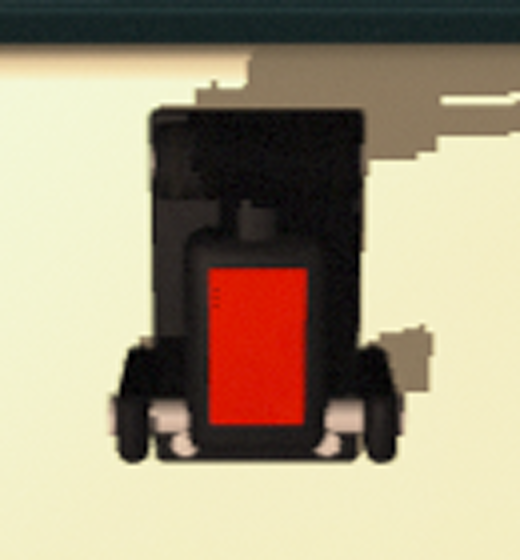

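The roller centre comes out at about (0.446, -0.147, 0.162). That agrees with both the box fit and the stated sizes, so I'll descend and pinch.

Emit:
apply_moves:
  plan: "0.02 0.026 0.73 0 0 0;0 0 0.73 0 0 0;0 0 0.73 0 0 0;0 0 0.73 0 0 0;0 0 0.5 0 0 0;0 0 0.23 0 0 0;0 0 0 0 0 0;0 0 0 0 0 0"

```text
time_s: 2.98
position: [0.4465, -0.1458, 0.1451]
tcp_rot: [[-1.0, -0.029, -0.001], [-0.029, 1.0, 0.001], [0.001, 0.001, -1.0]]
force: [0.2, -0.1, 0.2]
opening: 0.999
grasp_force: 0.0
```

Emit:
apply_moves:
  plan: "0 0 0 0 0 0;0 0 0 0 0 0;0 0 0 0 0 0;0 0 0 0 0 0;0 0 0 0 0 0;0 0 0 0 0 0;0 0 0 0 0 0;0 0 0 0 0 0"
  gripper: -1

```text
time_s: 3.65
position: [0.4468, -0.1464, 0.1451]
tcp_rot: [[-1.0, -0.026, -0.0], [-0.026, 1.0, 0.002], [0.0, 0.002, -1.0]]
force: [0.4, 2.0, 2.7]
opening: 0.525
grasp_force: 30.0
```

Run:
```python
import numpy as np
# grip path relative to start, box frame (back, up), paddle steps
for p in np.arange(0,.95,.1): print(round(p,2),(62*(1-np.cos(p))).round(1),(62*np.sin(p)).round(1))
p=.9; g=np.array([-123-62*np.cos(p),46+62*np.sin(p)])
for t in np.arange(0,1.7,.1):
    c,s=np.cos(t),np.sin(t); q=np.array([c*g[0]+s*g[1],-s*g[0]+c*g[1]]); print(t.round(2),(q-[-185,46]).round(1))
```

```text
0.0 0.0 0.0
0.1 0.3 6.2
0.2 1.2 12.3
0.3 2.8 18.3
0.4 4.9 24.1
0.5 7.6 29.7
0.6 10.8 35.0
0.7 14.6 39.9
0.8 18.8 44.5
0.9 23.5 48.6
0.0 [23.5 48.6]
0.1 [33.7 64.2]
0.2 [45.5 78.8]
0.3 [58.6 92.1]
0.4 [ 73. 104.]
0.5 [ 88.6 114.4]
0.6 [105.1 123.3]
0.7 [122.4 130.4]
0.8 [140.3 135.8]
0.9 [158.7 139.3]
1.0 [177.3 141. ]
1.1 [196.  140.9]
1.2 [214.6 138.8]
1.3 [232.9 134.9]
1.4 [250.7 129.3]
1.5 [267.9 121.8]
1.6 [284.2 112.7]
```

Emit:
apply_moves:
  plan: "-0.006 0 -0.124 0 0 0;-0.018 0 -0.122 0 0 0;-0.032 0 -0.12 0 0 0;-0.042 0 -0.116 0 0 0;0 0 0 0 0 0;0 0 0 0 0 0"

```text
time_s: 4.15
position: [0.4515, -0.1464, 0.1692]
tcp_rot: [[-1.0, -0.028, -0.001], [-0.028, 1.0, 0.001], [0.001, 0.001, -1.0]]
force: [2.8, 5.2, -6.9]
opening: 0.523
grasp_force: 30.0
```

Emit:
apply_moves:
  plan: "-0.054 0 -0.112 0 0 0;-0.064 0 -0.106 0 0 0;-0.076 0 -0.098 0 0 0;0 0 0 0 0 0;0 0 0 0 0 0"

```text
time_s: 4.57
position: [0.4594, -0.1461, 0.1851]
tcp_rot: [[-1.0, -0.028, -0.005], [-0.028, 1.0, 0.001], [0.005, 0.001, -1.0]]
force: [-3.9, 2.7, -3.6]
opening: 0.526
grasp_force: 30.0
```

Emit:
apply_moves:
  plan: "-0.084 0 -0.092 0 0 0;-0.076 0 -0.066 0 0 0;0 0 0 0 0 0;0 0 0 0 0 0;0 0 0 0 0 0"

```text
time_s: 4.98
position: [0.4653, -0.1459, 0.1929]
tcp_rot: [[-1.0, -0.029, -0.01], [-0.029, 1.0, 0.001], [0.01, 0.002, -1.0]]
force: [-7.6, 2.5, 0.1]
opening: 0.528
grasp_force: 30.0
```

Emit:
apply_moves:
  plan: "-0.06 0 -0.01 0 0 0;0 0 0 0 0 0;-0.03 0 -0.04 0 0 0;0 0 0 0 0 0;0 0 0 0 0 0"

```text
time_s: 5.4
position: [0.4681, -0.1457, 0.1956]
tcp_rot: [[-0.999, -0.029, -0.014], [-0.029, 1.0, 0.001], [0.013, 0.002, -1.0]]
force: [-12.8, 1.4, 5.0]
opening: 0.523
grasp_force: 30.0
```

Emit:
apply_moves:
  plan: "-0.03 0 -0.04 0 0 0;0 0 0 0 0 0;0 0 0 0 0 0"

```text
time_s: 5.65
position: [0.4703, -0.1457, 0.1976]
tcp_rot: [[-1.0, -0.029, -0.012], [-0.029, 1.0, 0.001], [0.012, 0.002, -1.0]]
force: [-12.5, 1.4, 3.4]
opening: 0.521
grasp_force: 30.0
```

Emit:
apply_moves:
  plan: "0 0 -0.05 0 0 0;0 0 -0.05 0 0 0;0 0 0 0 0 0;0 0 0 0 0 0"

```text
time_s: 5.98
position: [0.472, -0.1457, 0.2024]
tcp_rot: [[-1.0, -0.029, -0.008], [-0.029, 1.0, 0.002], [0.008, 0.002, -1.0]]
force: [-7.5, 3.3, -1.1]
opening: 0.525
grasp_force: 30.0
```

Emit:
apply_moves:
  plan: "0 0 -0.05 0 0 0;0 0 -0.05 0 0 0;0 0 0 0 0 0;0 0 0 0 0 0"

```text
time_s: 6.32
position: [0.4726, -0.1457, 0.2074]
tcp_rot: [[-1.0, -0.028, -0.007], [-0.028, 1.0, 0.001], [0.007, 0.002, -1.0]]
force: [-5.3, 3.3, -3.2]
opening: 0.521
grasp_force: 30.0
```

The roller has risen 62 mm, more than the paddle alone allows, and the force is small. The pawl is clear and the lid is rising, so I'll keep following its arc.

Emit:
apply_moves:
  plan: "-0.12 0 -0.15 0 0 0;-0.12 0 -0.15 0 0 0;-0.13 0 -0.133 0 0 0;-0.13 0 -0.133 0 0 0;-0.144 0 -0.119 0 0 0;-0.144 0 -0.119 0 0 0;0 0 0 0 0 0;0 0 0 0 0 0"

```text
time_s: 6.98
position: [0.5122, -0.1446, 0.2486]
tcp_rot: [[-1.0, -0.028, -0.007], [-0.028, 1.0, 0.001], [0.007, 0.001, -1.0]]
force: [-7.9, 4.4, 1.6]
opening: 0.524
grasp_force: 30.0
```

Emit:
apply_moves:
  plan: "-0.156 0 -0.104 0 0 0;-0.156 0 -0.104 0 0 0;-0.165 0 -0.089 0 0 0;-0.165 0 -0.089 0 0 0;-0.173 0 -0.071 0 0 0;-0.173 0 -0.071 0 0 0;0 0 0 0 0 0;0 0 0 0 0 0"

```text
time_s: 7.65
position: [0.5629, -0.1433, 0.2762]
tcp_rot: [[-1.0, -0.028, -0.003], [-0.028, 1.0, 0.001], [0.003, 0.001, -1.0]]
force: [-6.7, 4.1, 6.2]
opening: 0.527
grasp_force: 30.0
```

Run:
```python
from h import *
a=capture("side"); b=capture("scene")
s=bot.read_state(); print(s["joint_positions"])
cv2.imwrite("pics/b.png",cv2.cvtColor(np.hstack([a,b]),cv2.COLOR_RGB2BGR)[:, :])
i=cv2.imread("pics/b.png"); cv2.imwrite("pics/b2.png",cv2.resize(i,(800,300)))
```

```text
[-2.52829063e+01  2.35593594e+01  8.47829877e+01 -6.11441560e-02
  7.18585570e+01 -1.16859164e+02]
```

View pics/b2.png

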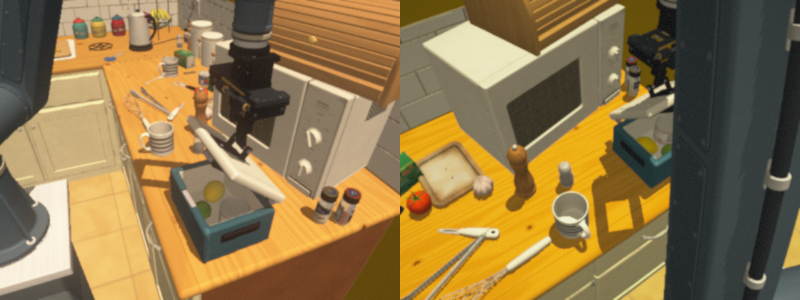

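The side and scene views show the lid up at roughly 0.65 rad with the roller still pinched, and the bystanders undisturbed. Next I'll check the microwave's clearance.

Run:
```python
from h import *
print(plane("scene",[[155,238],[230,185],[305,138]],0).round(3))
print(plane("side",[[300,180],[405,268],[425,278]],0).round(3))
```

```text
[[ 0.719  0.258  0.   ]
 [ 0.757  0.05   0.   ]
 [ 0.785 -0.189  0.   ]]
[[ 0.699  0.265  0.   ]
 [ 0.768 -0.131  0.   ]
 [ 0.79  -0.17   0.   ]]
```

Emit:
apply_moves:
  plan: "-0.179 0 -0.06 0 0 0;-0.179 0 -0.06 0 0 0;-0.184 0 -0.04 0 0 0;-0.184 0 -0.04 0 0 0;0 0 0 0 0 0;0 0 0 0 0 0"

```text
time_s: 8.25
position: [0.6005, -0.1423, 0.2872]
tcp_rot: [[-1.0, -0.028, 0.0], [-0.028, 1.0, 0.0], [-0.0, 0.0, -1.0]]
force: [-5.9, 4.8, 7.9]
opening: 0.523
grasp_force: 30.0
```

Emit:
apply_moves:
  plan: "-0.186 0 -0.04 0 0 0;-0.186 0 -0.04 0 0 0;-0.187 0 -0.03 0 0 0;-0.187 0 -0.02 0 0 0;0 0 0 0 0 0;0 0 0 0 0 0"

```text
time_s: 8.75
position: [0.6367, -0.1413, 0.2905]
tcp_rot: [[-1.0, -0.028, -0.003], [-0.028, 1.0, 0.001], [0.003, 0.001, -1.0]]
force: [-4.1, 4.4, -2.7]
opening: 0.523
grasp_force: 30.0
```

Run:
```python
from h import *
a=capture("side")[40:400,150:450]
cv2.imwrite("pics/c.png",cv2.resize(cv2.cvtColor(a,cv2.COLOR_RGB2BGR),(500,600)))
s=bot.read_state(); print(s["position"],s["joint_positions"].round(1))
```

```text
[ 0.63643514 -0.14125632  0.29043565] [ -22.3   28.9   73.1   -0.    78.2 -113.9]
```

View pics/c.png

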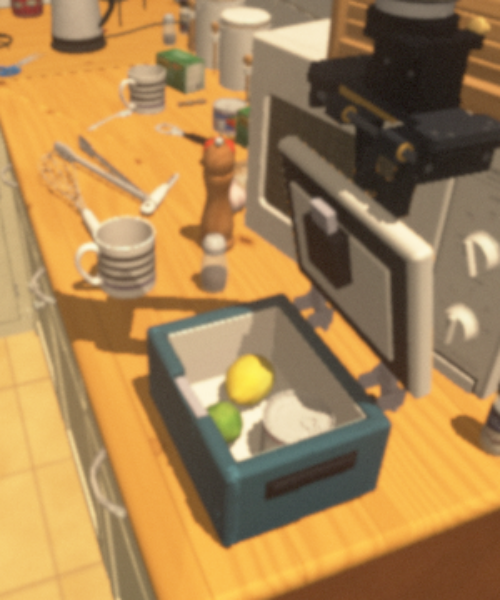

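The lid stands at about 1.17 rad with the paddle part-drawn. I'll let go, go up and over, and come in front of the underside to one side of the latch case.

Emit:
apply_moves:
  plan: "0 0 0 0 0 0;0 0 0 0 0 0;0 0 0 0 0 0;0 0 0 0 0 0;0 0 0 0 0 0;0 0 0 0 0 0"
  gripper: 1

```text
time_s: 9.3
position: [0.6382, -0.1426, 0.291]
tcp_rot: [[-1.0, -0.027, 0.001], [-0.027, 1.0, -0.001], [-0.001, -0.001, -1.0]]
force: [0.4, 0.1, 0.3]
opening: 0.893
grasp_force: 0.0
```

Emit:
apply_moves:
  plan: "0 0 -0.3 0 0 0;0 0 -0.6 0 0 0;0 0 -0.6 0 0 0;0 0 -0.6 0 0 0;0.3 0.2 0 0 0 0;0.6 0.25 0 0 0 0;0.6 0.25 0 0 0 0;0.6 0.25 0 0 0 0;0.6 0.2 0 0 0 0;0.3 0 0 0 0 0"

```text
time_s: 10.13
position: [0.4829, -0.0867, 0.3958]
tcp_rot: [[-1.0, -0.029, -0.001], [-0.029, 1.0, 0.001], [0.001, 0.001, -1.0]]
force: [-0.5, 0.4, -0.1]
opening: 1.0
grasp_force: 0.0
```

Emit:
apply_moves:
  plan: "0 0 0 0 0 0;0 0 0.4 0 0 0;0 0 0.6 0 0 0;0 0 0.6 0 0 0;0 0 0.5 0 0 0;0 0 0 0 0 0"
  gripper: -1

```text
time_s: 10.63
position: [0.4842, -0.0879, 0.2859]
tcp_rot: [[-1.0, -0.027, -0.009], [-0.027, 1.0, 0.004], [0.009, 0.004, -1.0]]
force: [-1.1, 0.5, -0.1]
opening: 0.628
grasp_force: 0.0
```

Run:
```python
from h import *
a=capture("side")[40:400,150:450]
cv2.imwrite("pics/d.png",cv2.resize(cv2.cvtColor(a,cv2.COLOR_RGB2BGR),(500,600)))
```

```text
(no output)
```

View pics/d.png

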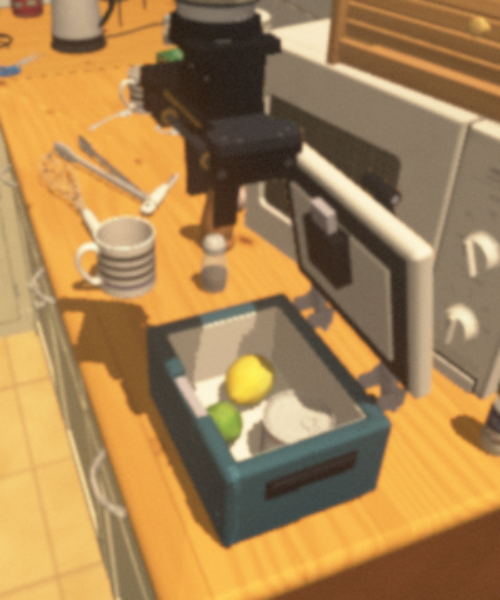

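The lid stays up and the fingers are in front of its underside. I'll advance until they make contact.

Emit:
apply_moves:
  plan: "0 0 0 0 0 0;0 0 0 0 0 0;0 0 0 0 0 0;-0.2 0 0 0 0 0;-0.3 0 0 0 0 0;-0.3 0 0 0 0 0;-0.1 0 0 0 0 0;0 0 0 0 0 0"

```text
time_s: 11.35
position: [0.5332, -0.0876, 0.291]
tcp_rot: [[-1.0, -0.028, 0.002], [-0.028, 1.0, -0.001], [-0.002, -0.001, -1.0]]
force: [-0.3, 0.1, -1.0]
opening: 0.028
grasp_force: 0.0
```

Emit:
apply_moves:
  plan: "-0.12 0 0 0 0 0;-0.12 0 0 0 0 0;-0.12 0 0 0 0 0;0 0 0 0 0 0"

```text
time_s: 11.68
position: [0.5505, -0.0871, 0.2906]
tcp_rot: [[-1.0, -0.028, 0.001], [-0.028, 1.0, -0.0], [-0.001, -0.0, -1.0]]
force: [0.3, -0.8, 0.5]
opening: 0.005
grasp_force: 0.0
```

Emit:
apply_moves:
  plan: "-0.12 0 0 0 0 0;-0.12 0 0 0 0 0;-0.12 0 0 0 0 0;0 0 0 0 0 0"

```text
time_s: 12.02
position: [0.5687, -0.0866, 0.2905]
tcp_rot: [[-1.0, -0.028, 0.001], [-0.028, 1.0, -0.0], [-0.001, -0.0, -1.0]]
force: [0.1, 0.6, 0.1]
opening: 0.008
grasp_force: 0.0
```

Emit:
apply_moves:
  plan: "-0.1 0 0 0 0 0;-0.1 0 0 0 0 0;0 0 0 0 0 0"

```text
time_s: 12.27
position: [0.5772, -0.086, 0.2904]
tcp_rot: [[-1.0, -0.028, -0.002], [-0.028, 1.0, 0.0], [0.001, 0.0, -1.0]]
force: [-2.2, -0.4, 1.1]
opening: 0.002
grasp_force: 1.1
```

Emit:
apply_moves:
  plan: "-0.1 0 0 0 0 0;-0.1 0 0 0 0 0;0 0 0 0 0 0"

```text
time_s: 12.52
position: [0.5883, -0.0858, 0.2906]
tcp_rot: [[-1.0, -0.028, 0.001], [-0.028, 1.0, 0.0], [-0.001, 0.0, -1.0]]
force: [-2.5, -1.1, 0.5]
opening: 0.001
grasp_force: 0.9
```

Emit:
apply_moves:
  plan: "-0.1 0 0 0 0 0;-0.1 0 0 0 0 0;0 0 0 0 0 0"

```text
time_s: 12.77
position: [0.5986, -0.0856, 0.2905]
tcp_rot: [[-1.0, -0.028, 0.002], [-0.028, 1.0, 0.0], [-0.002, -0.0, -1.0]]
force: [-1.7, 0.2, 1.4]
opening: 0.008
grasp_force: 0.5
```

Emit:
apply_moves:
  plan: "-0.1 0 0 0 0 0;0 0 0 0 0 0;0 0 0 0 0 0"

```text
time_s: 13.02
position: [0.6033, -0.0855, 0.2903]
tcp_rot: [[-1.0, -0.028, 0.002], [-0.028, 1.0, -0.0], [-0.002, -0.0, -1.0]]
force: [-0.1, -0.3, 0.3]
opening: 0.007
grasp_force: 0.1
```

Emit:
apply_moves:
  plan: "-0.1 0 0 0 0 0;0 0 0 0 0 0;0 0 0 0 0 0"

```text
time_s: 13.27
position: [0.6079, -0.0853, 0.2904]
tcp_rot: [[-1.0, -0.028, 0.001], [-0.028, 1.0, -0.0], [-0.001, -0.0, -1.0]]
force: [-1.0, -0.2, 0.1]
opening: 0.008
grasp_force: 0.4
```

Emit:
apply_moves:
  plan: "-0.1 0 0 0 0 0;0 0 0 0 0 0;0 0 0 0 0 0"

```text
time_s: 13.52
position: [0.6129, -0.0851, 0.2905]
tcp_rot: [[-1.0, -0.028, 0.001], [-0.028, 1.0, 0.0], [-0.001, -0.0, -1.0]]
force: [-0.6, 0.1, 0.3]
opening: 0.005
grasp_force: 0.4
```

Emit:
apply_moves:
  plan: "-0.08 0 0 0 0 0;0 0 0 0 0 0;0 0 0 0 0 0"

```text
time_s: 13.77
position: [0.6168, -0.0851, 0.2905]
tcp_rot: [[-1.0, -0.028, 0.001], [-0.028, 1.0, -0.0], [-0.001, -0.0, -1.0]]
force: [-1.0, 0.5, 0.2]
opening: 0.004
grasp_force: 0.5
```

Emit:
apply_moves:
  plan: "-0.08 0 0 0 0 0;0 0 0 0 0 0;0 0 0 0 0 0"

```text
time_s: 14.02
position: [0.6206, -0.0849, 0.2905]
tcp_rot: [[-1.0, -0.028, 0.0], [-0.028, 1.0, 0.0], [-0.0, -0.0, -1.0]]
force: [-2.3, 0.2, 1.0]
opening: 0.005
grasp_force: 0.9
```

Emit:
apply_moves:
  plan: "-0.08 0 0 0 0 0;0 0 0 0 0 0;0 0 0 0 0 0"

```text
time_s: 14.27
position: [0.6246, -0.0848, 0.2904]
tcp_rot: [[-1.0, -0.028, 0.0], [-0.028, 1.0, -0.0], [-0.0, -0.0, -1.0]]
force: [-1.7, 0.2, 1.0]
opening: 0.007
grasp_force: 1.0
```

Emit:
apply_moves:
  plan: "-0.08 0 0 0 0 0;0 0 0 0 0 0;0 0 0 0 0 0"

```text
time_s: 14.52
position: [0.6287, -0.0847, 0.2903]
tcp_rot: [[-1.0, -0.028, 0.0], [-0.028, 1.0, 0.0], [-0.0, 0.0, -1.0]]
force: [-2.5, -0.9, 0.1]
opening: 0.005
grasp_force: 0.9
```

Emit:
apply_moves:
  plan: "-0.08 0 0 0 0 0;0 0 0 0 0 0;0 0 0 0 0 0"

```text
time_s: 14.77
position: [0.6326, -0.0846, 0.2901]
tcp_rot: [[-1.0, -0.028, 0.0], [-0.028, 1.0, 0.0], [-0.0, 0.0, -1.0]]
force: [-1.3, -0.1, 0.4]
opening: 0.002
grasp_force: 0.9
```

Emit:
apply_moves:
  plan: "-0.08 0 0 0 0 0;0 0 0 0 0 0;0 0 0 0 0 0"

```text
time_s: 15.02
position: [0.6364, -0.0844, 0.29]
tcp_rot: [[-1.0, -0.028, -0.0], [-0.028, 1.0, 0.0], [0.0, 0.0, -1.0]]
force: [-3.0, 0.1, -1.2]
opening: 0.004
grasp_force: 1.1
```

Emit:
apply_moves:
  plan: "-0.08 0 0 0 0 0;0 0 0 0 0 0;0 0 0 0 0 0"

```text
time_s: 15.27
position: [0.6394, -0.0844, 0.2898]
tcp_rot: [[-1.0, -0.028, -0.003], [-0.028, 1.0, 0.0], [0.003, 0.0, -1.0]]
force: [-3.8, -1.1, -2.2]
opening: 0.005
grasp_force: 2.3
```

Emit:
apply_moves:
  plan: "-0.08 0 0 0 0 0;0 0 0 0 0 0;0 0 0 0 0 0"

```text
time_s: 15.52
position: [0.6417, -0.0843, 0.2896]
tcp_rot: [[-1.0, -0.028, -0.007], [-0.028, 1.0, 0.0], [0.007, 0.0, -1.0]]
force: [-8.0, -0.6, -0.4]
opening: 0.008
grasp_force: 4.0
```

Emit:
apply_moves:
  plan: "-0.08 0 0 0 0 0;0 0 0 0 0 0;0 0 0 0 0 0"

```text
time_s: 15.77
position: [0.6437, -0.0843, 0.2893]
tcp_rot: [[-1.0, -0.028, -0.012], [-0.028, 1.0, 0.0], [0.012, 0.001, -1.0]]
force: [-11.4, -0.7, 0.4]
opening: 0.004
grasp_force: 6.0
```

The force now rises about 1.7 N per mm and holds, so the lid is on its rubber stops. I'll back away gently.

Emit:
apply_moves:
  plan: "0.08 0 0 0 0 0;0.08 0 0 0 0 0;0.08 0 0 0 0 0;0.15 0 0 0 0 0;0.3 0 0 0 0 0;0.5 0 0 0 0 0;0.6 0 0 0 0 0;0.6 0 -0.2 0 0 0;0.6 0 -0.4 0 0 0;0 0 0 0 0 0"

```text
time_s: 16.6
position: [0.4962, -0.0881, 0.3241]
tcp_rot: [[-1.0, -0.027, 0.004], [-0.027, 1.0, -0.002], [-0.004, -0.002, -1.0]]
force: [-0.3, 0.2, 0.1]
opening: 0.004
grasp_force: 0.0
```

Run:
```python
from h import *
a=capture("side")[40:400,150:450]
cv2.imwrite("pics/e.png",cv2.resize(cv2.cvtColor(a,cv2.COLOR_RGB2BGR),(500,600)))
print(bot.read_state()["force"])
```

```text
[ 0.61051899 -0.64449304  0.26599188]
```

View pics/e.png

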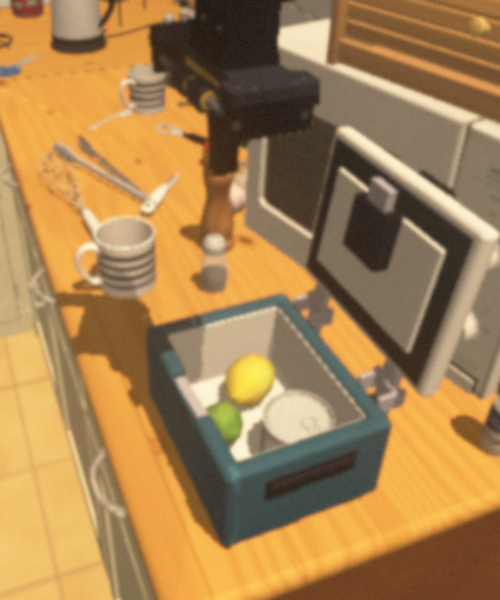

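The lid is leaning back on its stops, the bystanders are in place and the arm is clear.

```bash
python3 -c "
from rig import bot
print(bot.hand_in())"
```

```text
the job is handed in; nothing more can be done
None
```

I opened the cool box and left its lid leaning on the rubber stops with the paddle let go. The mug, salt shaker and pepper mill stand where they were. The job is handed in, but the hand-in call gave no verdict.

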